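Pack the milestone plaques into the keepsake box and latch it

ROBOT

A 6-joint arm with a two-finger parallel gripper is mounted at the origin on the work surface. World frame = base frame: x ahead of the robot, y to its left, z up, the work surface at z = 0. Lengths are in mm, angles in rad, forces in N, time in s.
With the tool pointing down it reaches from about 400 to 925 mm from the base axis. Payload 12.5 kg.
Tool frame: the origin (TCP) lies at the very end of the fingers, on their centre line; the grasp point (between the pads) lies 19 mm behind it; z points along the fingers, y is the direction in which the jaws open and shut (so a half turn about z gives the same grasp; the last joint's range is limited). The gripper opens to 95 mm and grips with 3 to 60 N. Pads are 20 mm wide; open, the fingers measure 119 mm over their backs; the gripper's body (75 mm by 180 mm) begins 59 mm behind the grasp point.
Start: joints at [0.999, 0.491, 1.559, -0, 1.092, -0.106], TCP at [280.698, 558.44, 214.661] pointing down, gripper open.
Joint ranges: [-3.1, 3.1], [-0.84, 2.19], [0.05, 2.79], [-1.13, 4.28], [0.06, 2.93], [-2.69, 2.69]. Speed limits (rad/s): [2.22, 2.22, 2.79, 3.14, 3.14, 3.14].

INTERFACE

Orientations are given as [roll, pitch, yaw] about the fixed x, y, z axes, in that order (R = Rz(yaw) Ry(pitch) Rx(roll)).
In Python, from cell import env gives the robot as it stands.
- The arm moves only by the shell command python3 -m pendant 'ROWS'. ROWS is JSON, a list that holds one entry, the list of rows, each a list of 5 numbers: the opening, from 0 (shut) to 1 (fully open), then the shift along the tool's x, y, z in m, then the turn about the tool's z in rad. A call has exactly 8 rows; each row is the pose to reach, as a shift and turn from the pose commanded when the call began, along the tool's axes at that moment; what a row does not reach only later rows make up. A row lasts 1/10 s, in which the tool goes at most 50 mm and 8.59 degrees, less where a joint would pass 70% of its speed; a pose out of reach is approached as far as the arm can. A call with a gripper value outside its range is refused whole. The fingers move at their own pace and stop on an object; the grip force is fixed at half the most. Time passes only in rows, so rows that repeat a pose let the fingers close, or fill a call up. It gives the time, the measured TCP pose, the force and the opening at its end, in the units of the state.
- env.state(): the state, without advancing time (a new reading comes with each control period).
- env.read_camera(name): name is "scene" or "top" or "wrist"; returns a dict with "image" (400x640x3 uint8, blue, green, red), "range_z" (400x640 float32, mm along the optical axis (not along the pixel's ray), 0 where there is no reading), "fx", "fy", "cx", "cy" (pixels), "rvec" (rotation vector, rad) and "tvec" (3), from world to camera coordinates, as OpenCV has them; the wrist camera has in their place "tool_from_camera" (4x4, takes a point from camera to tool coordinates, whose origin is the TCP and whose axes are the flange's). Camera axes: x right, y down, z forward; pixel columns grow to the right and rows downward; lengths in mm; the calibration is good to about 2 mm. A picture is of the moment at which its call begins: read the wrist's pose just before it.
- env.job_done(): hands the job in, once; it reports no verdict.
The state is a dict: "t": time; "joints": joint angles; "qvel": joint speeds; "tau": joint torques, N m; "eef_pos": TCP position; "tcp_rot": TCP orientation; "ft_force": force on the tool from outside, world axes, zero at the start; "moment": the same for the moment, N m; "opening": opening from 0.0 (shut) to 1.0 (fully open).
Only numpy, scipy, OpenCV 4.12 (cv2) and the standard library are available. Lean on these libraries where they do the work, as an engineer would, in place of code of your own. Each camera call takes 0.05 s, during which the arm holds its last target. There are 200 camera calls.

TASK

Pack away the baby's keepsakes: slide every milestone plaque up out of the slotted holder, and put them all in the open cream keepsake box together with the teething key from the dresser top. Then close the lid, swing the steel bail over the keeper on the lid while the red lever is still up, and press the lever down flat so that the latch pulls the lid tight. Do not knock over or push away the glass ramekin and the ceramic trinket box on the lazy susan.

Things in the scene. Friction and masses are not known exactly. Their poses are not given: they have to be found in the camera images.
- plaque_rose_mid (a point): centre of the rose pink with two white dots milestone plaque, an acrylic plate 110 long (its x axis) x 8 thick (its y axis) x 62 mm high (its z axis), 65 g. It starts standing on a long edge in a slot of the holder, resting on the slot's floor, so its top edge is 62 mm above the holder point. May be absent (two or three of the four plaques are there).
- plaque_mint_mid (a point): centre of the mint green with one large white dot milestone plaque, an acrylic plate 110 long (its x axis) x 8 thick (its y axis) x 62 mm high (its z axis), 65 g. It starts standing on a long edge in a slot of the holder, resting on the slot's floor, so its top edge is 62 mm above the holder point. May be absent (two or three of the four plaques are there).
- plaque_sky_mid (a point): centre of the sky blue with a yellow moon and two small white dots milestone plaque, an acrylic plate 110 long (its x axis) x 8 thick (its y axis) x 62 mm high (its z axis), 65 g. It starts standing on a long edge in a slot of the holder, resting on the slot's floor, so its top edge is 62 mm above the holder point. May be absent (two or three of the four plaques are there).
- plaque_honey_mid (a point): centre of the honey yellow with four small white dots milestone plaque, an acrylic plate 110 long (its x axis) x 8 thick (its y axis) x 62 mm high (its z axis), 65 g. It starts standing on a long edge in a slot of the holder, resting on the slot's floor, so its top edge is 62 mm above the holder point. May be absent (two or three of the four plaques are there).
- key_mid (a point): centre (half-way up) of a peach silicone teething key lying flat on the dresser, 14 mm high, 60 g: its x axis runs along the key; at x = -36 mm is the round bow, 48 mm across; the shaft, 20 mm wide across y, runs from x = -16 to +60 mm, with a bit 18 x 14 mm on its +y side at x = +43 to +57 mm.
- holder (a point): slotted bamboo holder on a round bamboo lazy susan (330 mm across, top 30 mm above the dresser; fixed, does not turn): centre of the slot floor, 38 mm up. 4 slots along its x axis at y = -67.5, -22.5, 22.5, 67.5 mm, each 11 mm wide, 22 mm deep, closed at the ends; only end combs hold the plaques, so their middle 70 mm is free on both faces. Holder 130 x 170 mm. Which slots are filled varies.
- chest_floor (a point): the cream keepsake box, fixed to the dresser: the centre of its inner floor, 8 mm above the dresser; z up, -x towards its latch side (facing the robot), +x towards its hinge side. Outside 150 (x) x 190 (y) x 90 mm high, walls 8 mm, so inside 134 x 174 mm and 82 mm deep.
- lid (a joint): lid angle, rad: 0 fully shut, about 1.55 standing open. Slab 150 x 190 x 12 mm, 250 g, hinged on the box's +x rim (75 mm behind and 82 mm above the chest_floor point). The stiff hinge (0.15 N m) stays where it is left. A springy seal on the front rim holds the lid some 5 mm (0.03 rad) ajar when merely put down and resists with up to 8 N as it is drawn shut.
- lid_edge (a point): middle of the lid's free edge, on its outer (upper) face; 150 mm from the hinge; x axis of the lid's frame points from the free edge to the hinge, z out of the outer face.
- keeper (a point): the steel keeper on the lid's front edge: the middle of the bottom of its upward-open channel, in the lid's frame (axes as for lid_edge). The channel is 30 mm wide along y, and 12 mm across x, from a back plate (at x = +6 to +12 mm, 19 mm high above the channel's bottom, 34 mm wide, standing 15 mm above the lid's outer face) to a lip (at x = -6 to -9 mm) 6 mm high.
- lever (a joint): angle of the red latch lever, rad: 0 pressed down flat against the box's front, 1.57 sticking straight out to -x, 2.1 to 2.45 swung up and out, as at the start. It stays where it is left (friction 0.06 N m) and is polished, so fingers slide along it. It turns about the lever_pivot point on a y-parallel axis; 28 mm wide, 6 mm thick, its tip 50 mm from the pivot.
- lever_pivot (a point): pivot of the lever on the box's front, 14 mm in front of the front wall and 54 mm above the inner floor point; axes as for the box.
- lever_tip (a point): end of the lever, 50 mm from the pivot, mid-width.
- bail (a joint): steel bail's angle against the lever, rad: 0 hooked with the lever down, 3.1 (stop) lying back on the raised lever as at the start, 2.0 to 2.4 swung over the keeper with the lever up. Pinned to the lever 12 mm from the pivot towards the tip; swings freely by its weight: pushed past upright towards the box it drops against the keeper's back plate, above the channel.
- bail_bar (a point): middle of the bail's cross bar (6 mm thick, 42 mm long along y), 52 mm from its pin; a thumb tab 26 mm wide, 4 mm thick stands 17 mm beyond it. With lever up and lid ajar the bar passes about 5 mm over the keeper's lip; pressing the lever down draws it into the channel and pulls the lid shut. Flat, the lever is past dead centre and holds.
- ramekin: small glass ramekin, 68 mm across, 42 mm high, standing on the lazy susan; origin under its centre.
- trinket: white ceramic trinket box with a knobbed lid, 66 mm across, 67 mm high, standing on the lazy susan; origin under its centre.
Mind the look-alikes: they are no part of the job. There is more than one size of the part that bears plaque_mint_mid; the job needs the smallest. Leave any green look-alike of the part that bears key_mid alone.

How it is judged:
By the outcome, as a careful person would: the job done as asked, in the order asked, and still so for the second after the job is handed in, with the robot touching nothing.
Of plaque_rose, plaque_mint, plaque_sky, plaque_honey only 2 to 3 are there at a start; the rules pass over those that are not, and their reading is None.
At some moment in a run one of key may be knocked a few centimetres aside while the robot is not near it.
Once in a run the grip may slacken for a moment while it holds something.
It also fails if it takes over 208 s, if anything falls off the work surface, if the arm or the gripper's body presses on something with over 40 N, if the wrist force passes 120 N, or if a joint passes its speed limit or range.

## Working session

There is one attempt and no reset: what is moved stays moved. The work goes in short steps, Python scripts to look and compute and a shell command to move; the robot and the scene stay as the last step left them, time stands still between calls to the robot, and variables do not carry over. Pictures are saved under pics/ and viewed, about 12 in all and at most 16, crops included, and the job is handed in when it is done.

```bash
ls; mkdir -p pics; cat > h.py <<'E'
import numpy as np, cv2
from scipy.spatial.transform import Rotation as R
from cell import env
def cam(n):
    s=env.state(); c=env.read_camera(n); c['s']=s
    if n=='wrist':
        T=np.eye(4); T[:3,:3]=R.from_euler('xyz',s['tcp_rot']).as_matrix(); T[:3,3]=s['eef_pos']
        c['W']=T@np.array(c['tool_from_camera'])
    else:
        M=np.eye(4); M[:3,:3]=cv2.Rodrigues(np.array(c['rvec'],float))[0]; M[:3,3]=np.ravel(c['tvec'])
        c['W']=np.linalg.inv(M)
    z=c['range_z'].astype(float); v,u=np.mgrid[:400,:640]
    P=np.stack([(u-c['cx'])/c['fx']*z,(v-c['cy'])/c['fy']*z,z],-1)
    c['P']=P@c['W'][:3,:3].T+c['W'][:3,3]; c['P'][z==0]=np.nan
    return c
def pix(c,p):
    q=np.linalg.inv(c['W'])@np.append(p,1); return c['fx']*q[0]/q[2]+c['cx'],c['fy']*q[1]/q[2]+c['cy']
E
python3 - <<'E'
from h import *
for n in ('scene','top'):
    c=cam(n); cv2.imwrite(f'pics/{n}0.png',c['image']); np.save(f'pics/{n}0.npy',c['P']); print(c['W'][:3,3])
s=env.state(); print(s)
E
```

```text
pics
[1173.1781028   207.39603055  878.04382777]
[ 304.09313551 -157.43350583 1422.24379593]
{'t': 0.1, 'joints': array([ 9.99443271e-01,  4.91479914e-01,  1.55937273e+00,  1.25851243e-05,
        1.09171706e+00, -1.05582518e-01]), 'qvel': array([ 0.00049659, -0.00050991, -0.00363297, -0.00079518, -0.00171035,
        0.00096975]), 'tau': array([ 3.72264374e-03, -6.13615036e+01, -2.58610046e+01,  6.94926898e-02,
        4.68456605e-02, -9.97138227e-05]), 'eef_pos': array([280.54677179, 558.25987418, 214.13765507]), 'tcp_rot': array([-3.14062222e+00, -1.14068631e-04,  2.67581625e+00]), 'ft_force': array([ 0.10310529, -0.80920584, -0.53518583]), 'moment': array([-0.06583881, -0.01948235,  0.04465624]), 'opening': 0.9991136130608554}
```

View pics/scene0.png

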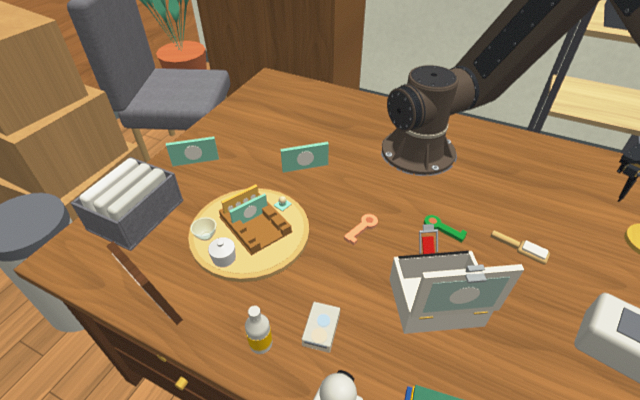

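View pics/top0.png

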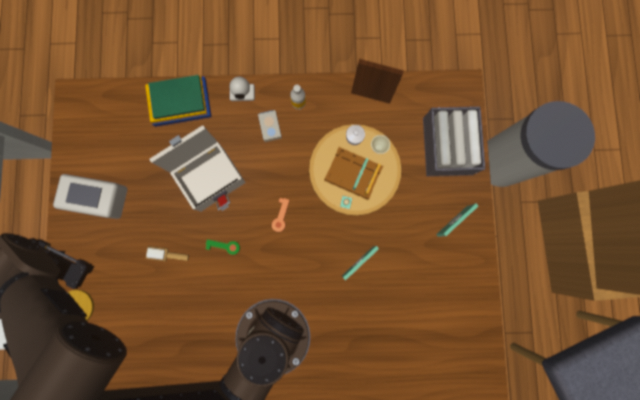

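The scene view shows a mint plaque (248,208) and a honey one (240,195) in the holder. Two more mint plates stand on the dresser at (192,151) and (305,157). The peach key is at (362,228), with a green look-alike at (445,228). The ramekin is at (203,229), the trinket box at (222,251) and the open box at (450,290). Next I'll take measurements and enlarged crops.

```bash
python3 - <<'E'
from h import *
S=cv2.imread('pics/scene0.png'); T=cv2.imread('pics/top0.png')
a=cv2.resize(S[180:280,180:320],None,fx=4,fy=4,interpolation=3); b=cv2.resize(T[110:230,300:410],None,fx=3.4,fy=3.4,interpolation=3)
a=cv2.resize(a,(420,300));b=cv2.resize(b,(375,300*1)); 
c=cv2.resize(S[190:330,370:530],(420,300),interpolation=3); d=cv2.resize(T[120:270,145:300],(375,300),interpolation=3)
cv2.imwrite('pics/crop1.png',np.vstack([np.hstack([a,b]),np.hstack([c,d])]))
PS=np.load('pics/scene0.npy');PT=np.load('pics/top0.npy')
def obj(I,P,box,f,n):
    x0,y0,x1,y1=box; h=cv2.cvtColor(I,cv2.COLOR_BGR2HSV)[y0:y1,x0:x1].astype(int); p=P[y0:y1,x0:x1]
    m=f(h)&~np.isnan(p[...,0]); q=p[m]
    r=cv2.minAreaRect(q[:,:2].astype(np.float32)); print(n,m.sum(),'mean',q.mean(0).round(),'z',np.percentile(q[:,2],[2,98]).round(),'rect',np.round(r[0]),np.round(r[1]),round(r[2]))
green=lambda h:(h[...,0]>65)&(h[...,0]<95)&(h[...,1]>60)
yel=lambda h:(h[...,0]>18)&(h[...,0]<28)&(h[...,1]>180)
peach=lambda h:(h[...,0]<14)&(h[...,1]>90)&(h[...,2]>190)
obj(S,PS,(160,130,225,170),green,'mintA');obj(S,PS,(275,135,335,175),green,'mintB')
obj(S,PS,(225,192,270,226),green,'mintH');obj(S,PS,(215,183,262,210),yel,'honey')
obj(T,PT,(435,200,485,240),green,'tA');obj(T,PT,(340,240,385,285),green,'tB');obj(T,PT,(350,155,372,190),green,'tH')
obj(T,PT,(362,158,390,200),yel,'thoney')
obj(S,PS,(335,205,390,250),peach,'key');obj(T,PT,(265,190,295,240),peach,'tkey')
E
```

```text
mintA 817 mean [ 390. -646.   51.] z [ 6. 88.] rect [ 388. -647.] [ 20. 150.] 40
mintB 795 mean [ 255. -304.   52.] z [ 6. 87.] rect [ 252. -305.] [ 21. 150.] 44
mintH 427 mean [ 555. -315.   81.] z [ 45. 102.] rect [ 545. -333.] [ 52. 109.] 64<stdin>:11: RuntimeWarning: Mean of empty slice.
  ret = um.true_divide(
Traceback (most recent call last):
IndexError: index -1 is out of bounds for axis 0 with size 0
```

View pics/crop1.png

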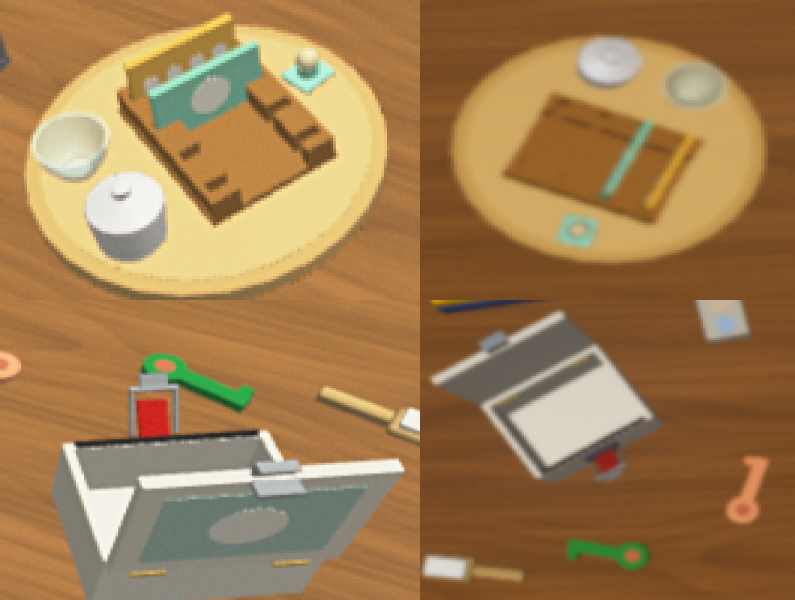

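The crop confirms it: the holder has mint (one dot, 110 long) and honey in two neighbouring slots, and the other two slots are empty. The 150 mm mint plates on the dresser are look-alikes. Next I'll get positions from the point clouds.

```bash
python3 - <<'E'
from h import *
S=cv2.imread('pics/scene0.png'); T=cv2.imread('pics/top0.png')
PS=np.load('pics/scene0.npy');PT=np.load('pics/top0.npy')
HS=cv2.cvtColor(S,cv2.COLOR_BGR2HSV).astype(int);HT=cv2.cvtColor(T,cv2.COLOR_BGR2HSV).astype(int)
def rep(q,n):
    r=cv2.minAreaRect(q[:,:2].astype(np.float32)); print(n,len(q),'mean',q.mean(0).round(),'rect',np.round(r[0]),np.round(r[1]),np.round(r[2],1), 'box',cv2.boxPoints(r).round().tolist())
def sel(H,P,box,f,z):
    x0,y0,x1,y1=box;h=H[y0:y1,x0:x1];p=P[y0:y1,x0:x1];m=f(h)&(p[...,2]>z[0])&(p[...,2]<z[1]);return p[m]
g=lambda h:(h[...,0]>60)&(h[...,0]<95)&(h[...,1]>50)
y=lambda h:(h[...,0]>15)&(h[...,0]<30)&(h[...,1]>150)
al=lambda h:h[...,0]>-1
pk=lambda h:(h[...,0]<16)&(h[...,1]>80)&(h[...,2]>170)
rep(sel(HS,PS,(220,185,275,230),g,(93,110)),'mint S'); rep(sel(HS,PS,(215,180,270,215),y,(93,110)),'honey S')
rep(sel(HT,PT,(345,150,375,192),al,(90,110)),'mint T')
rep(sel(HT,PT,(355,155,395,200),al,(90,110)),'mint+honey T')
rep(sel(HT,PT,(320,145,395,205),al,(50,70)),'holder T'); rep(sel(HS,PS,(200,185,300,260),lambda h:(h[...,0]<18)&(h[...,1]>120),(52,68)),'holder S')
rep(sel(HT,PT,(345,120,366,146),al,(40,110)),'trinket T'); rep(sel(HT,PT,(370,132,392,155),al,(40,110)),'ramekin T')
rep(sel(HS,PS,(335,205,390,250),pk,(5,25)),'key S');rep(sel(HT,PT,(265,190,295,240),pk,(5,25)),'key T')
rep(sel(HT,PT,(160,130,245,215),al,(84,97)),'rim T');rep(sel(HT,PT,(160,140,245,215),al,(3,14)),'floor T')
red=lambda h:((h[...,0]<8)|(h[...,0]>172))&(h[...,1]>150)&(h[...,2]>90)
q=sel(HS,PS,(410,215,450,260),red,(0,200));rep(q,'lever S');print(q[:,2].min(),q[:,2].max(), q[::max(1,len(q)//8)].round().tolist())
q=sel(HT,PT,(205,185,235,215),red,(0,200));rep(q,'lever T');print(q[:,2].min(),q[:,2].max())
E
```

```text
mint S 149 mean [ 555. -315.   99.] rect [ 552. -316.] [ 13. 108.] 63.9 box [[501.0, -298.0], [598.0, -346.0], [604.0, -334.0], [507.0, -286.0]]
honey S 147 mean [ 534. -355.   98.] rect [ 533. -354.] [ 13. 110.] 65.4 box [[480.0, -337.0], [580.0, -383.0], [586.0, -372.0], [485.0, -326.0]]
mint T 121 mean [ 533. -330.   97.] rect [ 537. -338.] [ 53. 108.] 64.1 box [[477.0, -339.0], [574.0, -386.0], [597.0, -338.0], [500.0, -291.0]]
mint+honey T 155 mean [ 536. -339.   97.] rect [ 536. -338.] [ 53. 110.] 64.1 box [[475.0, -338.0], [574.0, -386.0], [597.0, -338.0], [498.0, -290.0]]
holder T 725 mean [ 555. -301.   58.] rect [ 568. -304.] [170. 251.] 64.3 box [[418.0, -326.0], [644.0, -435.0], [718.0, -281.0], [492.0, -173.0]]
holder S 750 mean [ 582. -276.   59.] rect [ 562. -295.] [173. 127.] 64.4 box [[468.0, -346.0], [582.0, -401.0], [657.0, -245.0], [542.0, -190.0]]
trinket T 294 mean [ 686. -306.   75.] rect [ 688. -307.] [62. 63.] 0.7 box [[657.0, -276.0], [658.0, -339.0], [719.0, -338.0], [719.0, -275.0]]
ramekin T 200 mean [ 657. -397.   57.] rect [ 651. -393.] [64. 65.] 62.5 b
[... 450 characters left out ...]
70.0], [569.0, 331.0]]
floor T 1381 mean [559. 219.   7.] rect [566. 244.] [304. 269.] 89.5 box [[430.0, 93.0], [699.0, 91.0], [702.0, 395.0], [433.0, 397.0]]
lever S 209 mean [464. 153.  82.] rect [406. 138.] [193.  34.] 14.2 box [[308.0, 131.0], [316.0, 98.0], [503.0, 145.0], [495.0, 179.0]]
0.3775509603840419 98.9370219804905 [[309.0, 127.0, 14.0], [457.0, 151.0, 99.0], [455.0, 156.0, 92.0], [456.0, 162.0, 89.0], [474.0, 143.0, 86.0], [472.0, 151.0, 81.0], [471.0, 161.0, 77.0], [471.0, 167.0, 72.0], [495.0, 174.0, 95.0]]
lever T 70 mean [471. 157.  71.] rect [468. 162.] [35. 43.] 31.3 box [[442.0, 172.0], [464.0, 135.0], [494.0, 153.0], [472.0, 190.0]]
0.2926392411436609 93.21452335982099
```

```bash
cat > go.py <<'E'
import sys
from h import *
s=env.state(); a=[float(v) for v in sys.argv[1:5]]
M=R.from_euler('xyz',s['tcp_rot']).as_matrix(); d=M.T@(np.array(a[:3])-s['eef_pos'])/1000
y=s['tcp_rot'][2]; dy=(np.radians(a[3])-y+np.pi)%(2*np.pi)-np.pi
print('shift',d.round(4),'turn',round(-dy,3),'| at',s['eef_pos'].round(1),np.degrees(s['tcp_rot'][2]).round(1),'t',s['t'],'F',s['ft_force'].round(1),'op',round(s['opening'],3))
E
python3 go.py 440 200 400 153.3; python3 go.py 440 200 400 180
```

```text
shift [-0.3033 -0.2487 -0.1857] turn 0.0 | at [280.5 558.3 214.1] 153.3 t 0.1 F [ 0.1 -0.8 -0.5] op 0.999
shift [-0.3033 -0.2487 -0.1857] turn -0.466 | at [280.5 558.3 214.1] 153.3 t 0.1 F [ 0.1 -0.8 -0.5] op 0.999
```

```bash
python3 -m pendant '[[[1,-0.02,-0.015,-0.03,-0.03],[1,-0.05,-0.04,-0.06,-0.09],[1,-0.09,-0.07,-0.09,-0.15],[1,-0.13,-0.1,-0.12,-0.21],[1,-0.17,-0.13,-0.15,-0.27],[1,-0.21,-0.17,-0.17,-0.33],[1,-0.25,-0.21,-0.18,-0.39],[1,-0.28,-0.24,-0.185,-0.46]]]'; python3 - <<'E'
from h import *
c=cam('wrist'); cv2.imwrite('pics/w1.png',c['image']); np.save('pics/w1.npy',c['P']); s=c['s'];print(s['eef_pos'],s['tcp_rot'],s['qvel'].round(2))
print(c['tool_from_camera'])
E
```

```text
t: 0.9
eef_pos: [412.6, 248.0, 394.2]
tcp_rot: [3.141, 0.001, 3.139]
ft_force: [0.6, -0.3, -0.8]
opening: 0.998
[412.64789776 247.99746804 394.16650293] [3.14121929e+00 8.04650292e-04 3.13875316e+00] [-1.02 -0.25  0.09 -0.    0.17 -1.71]
[[-2.09062829e-04 -9.63697021e-01 -2.66998142e-01  7.51988608e+01]
 [ 9.99999766e-01 -3.75584312e-04  5.72613358e-04 -1.38398133e+00]
 [-6.52106101e-04 -2.66997960e-01  9.63696874e-01 -1.71418538e+02]
 [ 0.00000000e+00  0.00000000e+00  0.00000000e+00  1.00000000e+00]]
```

View pics/w1.png

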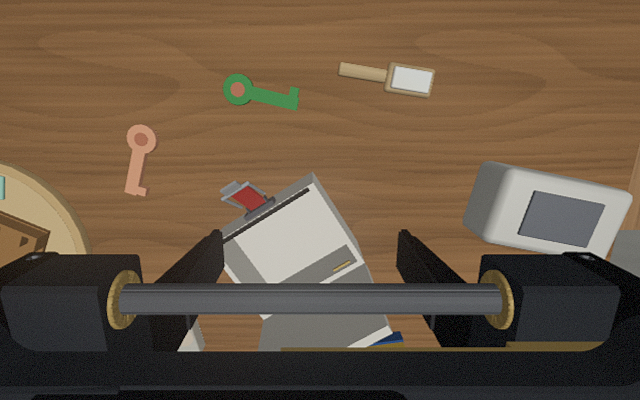

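The wrist view shows the box from above: the front-left rim corner at (313,173), the lever and bail at (245,197), the peach key at (140,160) and the green look-alike at (260,92). I'll fit the box, lever and key from this range image.

```bash
python3 - <<'E'
from h import *
I=cv2.imread('pics/w1.png'); P=np.load('pics/w1.npy'); H=cv2.cvtColor(I,cv2.COLOR_BGR2HSV).astype(int)
q=P[160:400,190:420][(P[160:400,190:420,2]>86)&(P[160:400,190:420,2]<95)]
r=cv2.minAreaRect(q[:,:2].astype(np.float32));print('rim',len(q),r,cv2.boxPoints(r).round())
for uv in [(313,174),(312,178),(270,206),(262,210),(280,240),(300,260),(340,240),(355,262),(235,189),(245,196),(255,205),(228,190),(262,193),(240,205),(330,275)]: print(uv,P[uv[1],uv[0]].round(1))
# front rim line & inside floor
k=np.s_[115:205,115:165]; m=(H[k][...,0]<16)&(H[k][...,1]>80)&(H[k][...,2]>150)&(P[k][...,2]>8); q=P[k][m]
r=cv2.minAreaRect(q[:,:2].astype(np.float32));print('key',len(q),q.mean(0),r,cv2.boxPoints(r).round())
k=np.s_[170:300,225:365]; p=P[k]; m=(p[...,2]<14)&(p[...,2]>4); q=p[m]; r=cv2.minAreaRect(q[:,:2].astype(np.float32)); print('floor',q[:,2].mean(),r,cv2.boxPoints(r).round())
big=cv2.resize(I[165:285,190:400],None,fx=3.8,fy=3.8,interpolation=3); cv2.imwrite('pics/w1c.png',big)
E
```

```text
rim 1416 ((542.3768920898438, 200.6885986328125), (206.35906982421875, 191.5610809326172), 31.757295608520508) [[404. 228.]
 [505.  65.]
 [681. 174.]
 [580. 336.]]
(313, 174) [446.  252.1  14.3]
(312, 178) [442.8 250.1  62.2]
(270, 206) [483.2 186.   75.6]
(262, 210) [489.3 173.7  76.4]
(280, 240) [566.2 193.4   9.2]
(300, 260) [605.5 228.5   8.5]
(340, 240) [566.4 300.2   9.5]
(355, 262) [568.4 316.   93.2]
(235, 189) [445.8 144.4 119.1]
(245, 196) [464.4 151.   86.7]
(255, 205) [484.9 161.3  64.1]
(228, 190) [446.1 135.8 123.6]
(262, 193) [462.2 175.   77.8]
(240, 205) [481.3 140.5  76.2]
(330, 275) [592.4 278.   89.6]
key 1310 [415.07950738 -35.41001198  15.1345682 ] ((421.8969421386719, -38.43716049194336), (46.71711349487305, 119.9549560546875), 72.72956085205078) [[358. -43.]
 [472. -79.]
 [486. -34.]
 [372.   2.]]
floor 9.377241570456283 ((526.5419921875, 225.04290771484375), (176.5985107421875, 235.6825408935547), 30.080425262451172) [[391. 283.]
 [509.  79.]
 [662. 167.]
 [544. 371.]]
```

View pics/w1c.png

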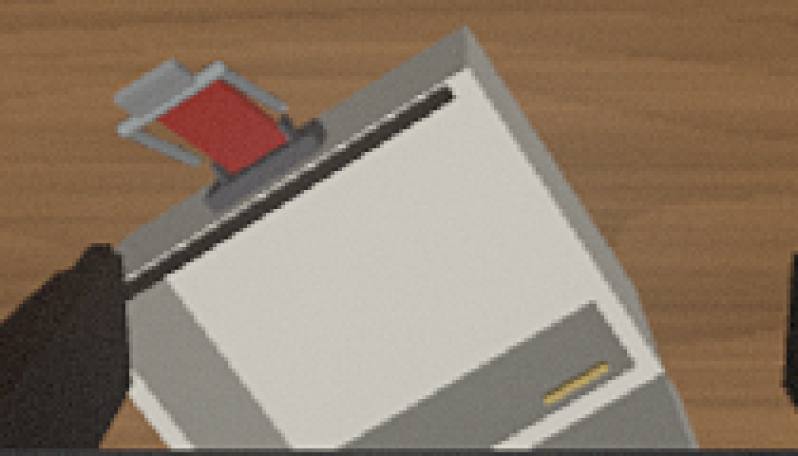

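```bash
python3 - <<'E'
from h import *
P=np.load('pics/w1.npy')
T=np.load('pics/top0.npy');S=np.load('pics/scene0.npy')
# reconstruct wrist cam pose from last reading
import json
c=env.read_camera('wrist')
M=np.eye(4);M[:3,:3]=R.from_euler('xyz',[3.14121929,8.04650292e-04,3.13875316]).as_matrix();M[:3,3]=[412.64789776,247.99746804,394.16650293]
W=M@np.array(c['tool_from_camera'])
def ray(u,v,z):
    d=W[:3,:3]@[(u-c['cx'])/c['fx'],(v-c['cy'])/c['fy'],1]; o=W[:3,3]; return o+d*(z-o[2])/d[2]
f=lambda a,b:(190+a/3.8,165+b/3.8)
for n,a,z in [('FLtop',(465,68),90),('RLtop',(663,373),90),('front mid',(300,168),90),('floor FL?',(170,277),8),('frontleft bottom',(466,28),0)]: print(n,ray(*f(*a),z).round(1))
th=np.radians(31.8);X=np.array([np.cos(th),np.sin(th)]);Y=np.array([-X[1],X[0]])
# box coords: project clouds
for n,A in(('w',P),('T',T),('S',S)):
    A=A.reshape(-1,3);m=(A[:,0]>380)&(A[:,0]<740)&(A[:,1]>40)&(A[:,1]<380);A=A[m]
    r=A[(A[:,2]>87)&(A[:,2]<93)]; y=r[:,:2]@Y; x=r[:,:2]@X
    print(n,'rim y',np.percentile(y,[0.5,2,50,98,99.5]).round(1),'x',np.percentile(x,[.5,2,10,50,90,98,99.5]).round(1))
    fl=A[(A[:,2]>4)&(A[:,2]<12)]; x=fl[:,:2]@X;y=fl[:,:2]@Y;print('  floor x',np.percentile(x,[1,5,50,95,99]).round(1),'y',np.percentile(y,[1,5,50,95,99]).round(1))
    l=A[(A[:,2]>130)&(A[:,2]<215)&(A[:,0]>500)]
    if len(l)>50:
        x=l[:,:2]@X; print('  lid',len(l),np.polyfit(l[:,2],x,1),x.min(),x.max(), (l[:,:2]@Y).min(),(l[:,:2]@Y).max(),l[:,2].max())
E
```

```text
FLtop [444.2 250.5  90. ]
RLtop [572.  331.3  90. ]
front mid [483.9 186.1  90. ]
floor FL? [562.4 112.8   8. ]
frontleft bottom [446.  251.7   0. ]
w rim y [-210.1 -208.7  -42.4  -20.2  -19.8] x [467.9 470.  508.5 576.6 655.5 658.5 659.3]
  floor x [508.6 537.7 589.8 645.  650.4] y [-201.7 -194.3 -116.9  -44.4  -20.5]
  lid 2563 [2.00735434e-02 6.57545520e+02] 658.1768946048314 673.3789888101693 -210.10328289616996 -19.40940785385537 214.8541528555221
T rim y [-209.1 -208.4 -119.7  -20.   -19.3] x [462.9 466.3 507.2 576.2 655.3 657.3 658. ]
  floor x [439.  512.2 591.  646.6 679.8] y [-281.4 -192.9 -109.7  -28.8   55.9]
  lid 645 [2.92842158e-02 6.54125412e+02] 655.2722221591828 670.8211230768527 -208.58871130459562 -18.23663022031337 214.93791879467562
S rim y [-209.6 -209.2 -166.6  -20.8  -20.1] x [467.3 469.6 481.6 537.3 671.6 672.8 673.6]
  floor x [426.  519.7 577.4 740.6 795. ] y [-304.  -249.9 -161.2  -41.2    1.2]
  lid 2123 [2.51133069e-02 6.70836878e+02] 662.6307295126475 678.4437021046965 -209.41058298071977 -16.849342126897096 214.93290096704584
```

```bash
python3 go.py 552 -315 250 154
```

```text
shift [-0.1421 -0.5596  0.145 ] turn 0.446 | at [414.  245.7 394.6] 179.5 t 1.0 F [-0.1  0.3  0.2] op 0.998
```

```bash
python3 -m pendant '[[[0.45,-0.01,-0.03,0.01,0.05],[0.45,-0.02,-0.07,0.02,0.1],[0.45,-0.03,-0.11,0.03,0.16],[0.45,-0.04,-0.15,0.04,0.22],[0.45,-0.05,-0.19,0.05,0.28],[0.45,-0.06,-0.23,0.06,0.34],[0.45,-0.07,-0.27,0.07,0.4],[0.45,-0.08,-0.3,0.075,0.44]]]'; python3 go.py 552 -315 250 154
```

```text
t: 1.8
eef_pos: [490.6, -52.3, 317.2]
tcp_rot: [-3.141, -0.002, 2.692]
ft_force: [0.8, 0.4, -0.3]
opening: 0.456
shift [-0.1695 -0.21    0.067 ] turn 0.005 | at [490.6 -52.3 317.2] 154.3 t 1.8 F [ 0.8  0.4 -0.3] op 0.456
```

```bash
python3 -m pendant '[[[0.45,-0.03,-0.04,0.01,0],[0.45,-0.06,-0.08,0.02,0],[0.45,-0.1,-0.12,0.035,0],[0.45,-0.13,-0.16,0.05,0],[0.45,-0.16,-0.195,0.06,0],[0.45,-0.17,-0.21,0.067,0],[0.45,-0.17,-0.21,0.067,0],[0.45,-0.17,-0.21,0.067,0]]]'; python3 - <<'E'
from h import *
c=cam('wrist'); I=c['image']; P=c['P']; cv2.imwrite('pics/w2.png',I); s=c['s'];print(s['eef_pos'],s['tcp_rot'])
H=cv2.cvtColor(I,cv2.COLOR_BGR2HSV).astype(int)
for n,m in (('mint',(H[...,0]>65)&(H[...,0]<95)&(H[...,1]>60)),('honey',(H[...,0]>18)&(H[...,0]<28)&(H[...,1]>170))):
    q=P[m&(P[...,2]>94)&(P[...,2]<106)]
    if len(q)>5: r=cv2.minAreaRect(q[:,:2].astype(np.float32)); print(n,len(q),q.mean(0).round(1),r)
E
python3 go.py 552 -315 66 154
```

```text
t: 2.6
eef_pos: [553.5, -313.1, 250.4]
tcp_rot: [3.141, -0.002, 2.695]
ft_force: [0.4, -0.1, 0.7]
opening: 0.452
[ 553.46229068 -313.07375011  250.40341609] [ 3.14093799e+00 -1.74730898e-03  2.69487944e+00]
mint 20 [ 571.4 -328.3  101.5] ((550.4519653320312, -317.69049072265625), (5.5300374031066895, 108.31834411621094), 64.57524108886719)
shift [ 0.0002 -0.0031  0.1851] turn 0.008 | at [ 553.6 -312.5  251.1] 154.5 t 2.65 F [0.  0.  0.7] op 0.447
```

View pics/w2.png

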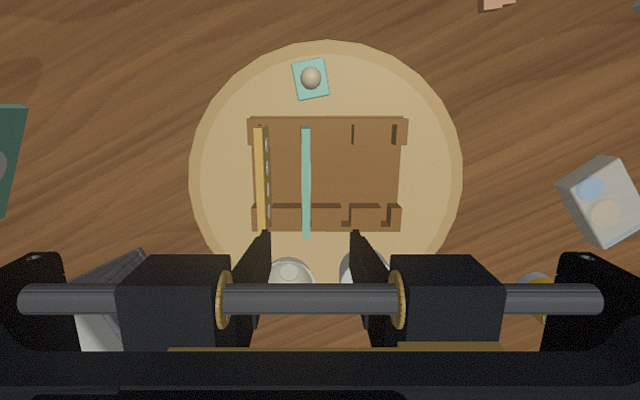

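The wrist view shows the mint plate (305,180) and the honey plate (260,180) upright in the picture and parallel to the fingers. The ramekin and trinket box lie beyond the finger path. I'll descend on the mint plate.

```bash
python3 -m pendant '[[[0.45,0,-0.004,0.03,0.008],[0.45,0,-0.004,0.07,0.008],[0.45,0,-0.004,0.11,0.008],[0.45,0,-0.004,0.15,0.008],[0.45,0,-0.004,0.175,0.008],[0.45,0,-0.004,0.185,0.008],[0.45,0,-0.004,0.185,0.008],[0,0,-0.004,0.185,0.008]]]';python3 -m pendant '[[[0,0,0,0,0],[0,0,0,0,0],[0,0,0,0,0],[0,0,0,-0.01,0],[0,0,0,-0.03,0],[0,0,0,-0.06,0],[0,0,0,-0.09,0],[0,0,0,-0.12,0]]]'; python3 go.py 550 210 250 212
```

```text
t: 3.45
eef_pos: [552.6, -316.9, 68.0]
tcp_rot: [-3.141, 0.002, 2.688]
ft_force: [0.5, 0.7, 0.9]
opening: 0.409
t: 4.25
eef_pos: [551.6, -317.0, 188.3]
tcp_rot: [3.142, 0.0, 2.688]
ft_force: [0.9, -0.5, -1.4]
opening: 0.083
shift [ 0.2326  0.473  -0.0617] turn -1.012 | at [ 551.6 -317.   188.3] 154.0 t 4.25 F [ 0.9 -0.5 -1.4] op 0.083
```

```bash
python3 -m pendant '[[[0,0.01,0.02,-0.02,-0.05],[0,0.03,0.06,-0.04,-0.15],[0,0.05,0.1,-0.04,-0.25],[0,0.07,0.14,-0.04,-0.37],[0,0.09,0.18,-0.04,-0.49],[0,0.11,0.22,-0.04,-0.61],[0,0.13,0.26,-0.04,-0.72],[0,0.15,0.3,-0.04,-0.82]]]'; python3 go.py 524.4 261 225 211.8
```

```text
t: 5.05
eef_pos: [548.1, 20.0, 227.3]
tcp_rot: [-3.141, 0.001, -2.771]
ft_force: [0.6, 0.1, 0.7]
opening: 0.078
shift [-0.0651  0.2332  0.0023] turn -0.185 | at [548.1  20.  227.3] -158.8 t 5.05 F [0.6 0.1 0.7] op 0.078
```

```bash
python3 -m pendant '[[[0,-0.008,0.03,0,-0.03],[0,-0.018,0.07,0,-0.07],[0,-0.03,0.11,0,-0.1],[0,-0.042,0.15,0,-0.13],[0,-0.053,0.19,0,-0.16],[0,-0.061,0.22,0,-0.18],[0,-0.065,0.233,0.002,-0.185],[0,-0.065,0.233,0.002,-0.185]]]'; python3 go.py 524.4 261 39 211.8;  python3 -c "
from h import *
c=cam('wrist');cv2.imwrite('pics/w3.png',c['image'])"
```

```text
t: 5.85
eef_pos: [525.3, 260.1, 224.4]
tcp_rot: [3.142, 0.0, -2.589]
ft_force: [-0.3, -1.1, -0.5]
opening: 0.084
shift [0.0003 0.0012 0.1854] turn -0.002 | at [525.3 260.1 224.4] -148.3 t 5.85 F [-0.3 -1.1 -0.5] op 0.084
```

View pics/w3.png

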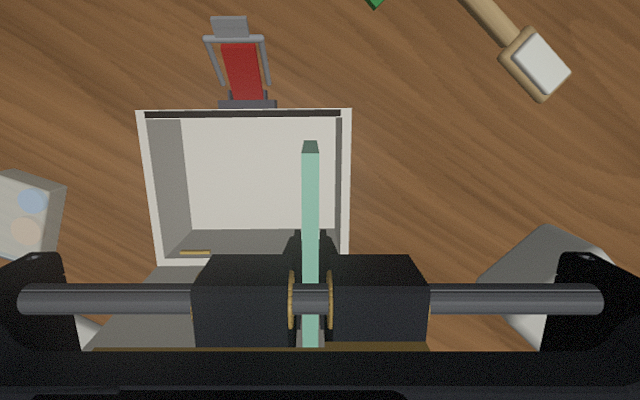

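The mint plate hangs square over the box near its +y wall (310,200). I'll lower and release it.

```bash
python3 -m pendant '[[[0,0,0,0.03,0],[0,0,0,0.07,0],[0,0,0,0.11,0],[0,0,0,0.15,0],[0,0,0,0.175,0],[0,0,0,0.183,0],[0,0,0,0.185,0],[0,0,0,0.185,0]]]'; python3 -m pendant '[[[0.18,0,0,0,0],[0.18,0,0,0,0],[0.18,0,0,0,0],[0.18,0,0,-0.02,0],[0.18,0,0,-0.06,0],[0.18,0,0,-0.1,0],[0.2,0,0,-0.14,0],[0.45,0,0,-0.18,0]]]'; python3 go.py 532 -355 225 154
```

```text
t: 6.7
eef_pos: [526.4, 257.6, 41.2]
tcp_rot: [-3.141, 0.001, -2.592]
ft_force: [-4.7, -0.2, 16.4]
opening: 0.081
t: 7.5
eef_pos: [525.6, 258.6, 220.9]
tcp_rot: [3.142, -0.0, -2.591]
ft_force: [0.3, -0.5, -0.2]
opening: 0.24
shift [ 0.3157 -0.5262 -0.004 ] turn 1.005 | at [525.6 258.6 220.9] -148.4 t 7.5 F [ 0.3 -0.5 -0.2] op 0.24
```

Now honey: back to the holder.

```bash
python3 -m pendant '[[[0.45,0.01,-0.02,-0.01,0.05],[0.45,0.03,-0.06,-0.02,0.15],[0.45,0.06,-0.1,-0.02,0.27],[0.45,0.09,-0.14,-0.02,0.39],[0.45,0.11,-0.18,-0.02,0.51],[0.45,0.13,-0.22,-0.02,0.63],[0.45,0.15,-0.26,-0.02,0.75],[0.45,0.17,-0.3,-0.02,0.87]]]'; python3 go.py 532 -355.5 225 154
```

```text
t: 8.3
eef_pos: [537.7, -87.7, 239.4]
tcp_rot: [3.142, 0.0, 2.817]
ft_force: [1.2, 0.6, -0.2]
opening: 0.449
shift [-0.0799 -0.2557  0.0144] turn 0.13 | at [537.7 -87.7 239.4] 161.4 t 8.3 F [ 1.2  0.6 -0.2] op 0.449
```

```bash
python3 -m pendant '[[[0.45,-0.012,-0.04,0,0.03],[0.45,-0.025,-0.08,0.005,0.06],[0.45,-0.04,-0.12,0.01,0.09],[0.45,-0.053,-0.17,0.014,0.12],[0.45,-0.066,-0.21,0.014,0.13],[0.45,-0.077,-0.245,0.014,0.13],[0.45,-0.08,-0.256,0.014,0.13],[0.45,-0.08,-0.256,0.014,0.13]]]'; python3 go.py 532 -355.5 67 154; python3 - <<'E'
from h import *
c=cam('wrist'); I=c['image']; P=c['P']; cv2.imwrite('pics/w4.png',I)
H=cv2.cvtColor(I,cv2.COLOR_BGR2HSV).astype(int)
m=(H[...,0]>15)&(H[...,0]<30)&(H[...,1]>120)&(P[...,2]>92)&(P[...,2]<108); q=P[m]
q=q[abs(q[:,0]-530)<70]
if len(q)>5: print(len(q),q.mean(0).round(1),cv2.minAreaRect(q[:,:2].astype(np.float32)))
E
```

```text
t: 9.1
eef_pos: [533.1, -354.9, 224.7]
tcp_rot: [3.141, -0.001, 2.691]
ft_force: [0.2, 0.7, -0.1]
opening: 0.451
shift [ 0.0006 -0.001   0.1577] turn 0.003 | at [ 533.1 -354.9  224.7] 154.2 t 9.1 F [ 0.2  0.7 -0.1] op 0.451
657 [ 532.6 -359.5  101.3] ((530.258056640625, -358.3749694824219), (7.697660446166992, 109.54654693603516), 64.67493438720703)
```

```bash
python3 -m pendant '[[[0.45,0,-0.003,0.03,0],[0.45,0,-0.003,0.07,0],[0.45,0,-0.003,0.11,0],[0.45,0,-0.003,0.14,0],[0.45,0,-0.003,0.155,0],[0.45,0,-0.003,0.158,0],[0.45,0,-0.003,0.158,0],[0,0,-0.003,0.158,0]]]';python3 -m pendant '[[[0,0,0,0,0],[0,0,0,0,0],[0,0,0,0,0],[0,0,0,-0.01,0],[0,0,0,-0.03,0],[0,0,0,-0.06,0],[0,0,0,-0.1,0],[0,0,0,-0.14,0]]]'; python3 go.py 587 159 225 211.8
```

```text
t: 9.95
eef_pos: [533.2, -356.5, 69.0]
tcp_rot: [-3.141, 0.002, 2.693]
ft_force: [-0.4, 0.3, 0.8]
opening: 0.408
t: 10.75
eef_pos: [532.2, -356.2, 209.3]
tcp_rot: [3.141, -0.0, 2.693]
ft_force: [0.6, -0.0, -0.3]
opening: 0.085
shift [ 0.1742  0.4879 -0.0155] turn -1.004 | at [ 532.2 -356.2  209.3] 154.3 t 10.75 F [ 0.6 -0.  -0.3] op 0.085
```

```bash
python3 -m pendant '[[[0,0.01,0.02,-0.015,-0.05],[0,0.025,0.06,-0.025,-0.15],[0,0.04,0.1,-0.025,-0.25],[0,0.055,0.14,-0.025,-0.37],[0,0.07,0.18,-0.025,-0.49],[0,0.085,0.22,-0.025,-0.61],[0,0.1,0.26,-0.025,-0.72],[0,0.11,0.3,-0.025,-0.82]]]'; python3 go.py 587 159 225 211.8
```

```text
t: 11.55
eef_pos: [563.1, -36.5, 233.3]
tcp_rot: [-3.141, 0.001, -2.766]
ft_force: [-0.1, -0.9, -0.2]
opening: 0.081
shift [-0.094   0.1731  0.0083] turn -0.179 | at [563.1 -36.5 233.3] -158.5 t 11.55 F [-0.1 -0.9 -0.2] op 0.081
```

```bash
python3 -m pendant '[[[0,-0.012,0.02,0,-0.03],[0,-0.03,0.05,0,-0.07],[0,-0.05,0.09,0,-0.1],[0,-0.07,0.13,0,-0.13],[0,-0.085,0.155,0.004,-0.16],[0,-0.093,0.17,0.008,-0.178],[0,-0.094,0.173,0.008,-0.179],[0,-0.094,0.173,0.008,-0.179]]]'; python3 go.py 587 159 41 211.8;  python3 -c "
from h import *
c=cam('wrist');cv2.imwrite('pics/w5.png',c['image'])"
```

```text
t: 12.35
eef_pos: [588.2, 156.5, 224.4]
tcp_rot: [-3.142, -0.0, -2.592]
ft_force: [-0.4, 0.3, -0.9]
opening: 0.079
shift [-0.0003  0.0028  0.1834] turn -0.005 | at [588.2 156.5 224.4] -148.5 t 12.35 F [-0.4  0.3 -0.9] op 0.079
```

View pics/w5.png

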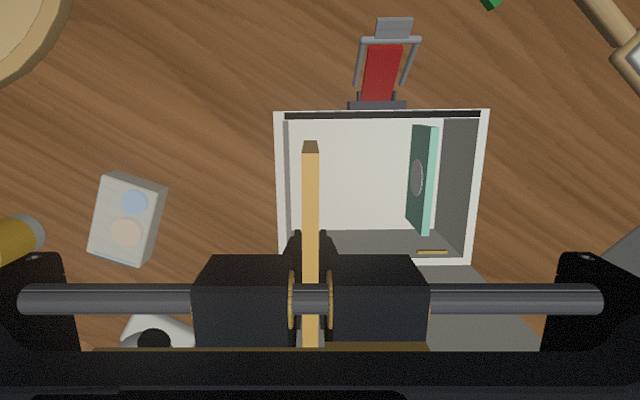

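Mint stands in the box at (422,180), and honey hangs at (310,200) near the other wall. I'll lower and release it.

```bash
python3 -m pendant '[[[0,0,0.003,0.03,0],[0,0,0.003,0.07,0],[0,0,0.003,0.11,0],[0,0,0.003,0.15,0],[0,0,0.003,0.172,0],[0,0,0.003,0.18,0],[0,0,0.003,0.182,0],[0,0,0.003,0.182,0]]]'; python3 -m pendant '[[[0.18,0,0,0,0],[0.18,0,0,0,0],[0.18,0,0,0,0],[0.18,0,0,-0.02,0],[0.18,0,0,-0.06,0],[0.18,0,0,-0.1,0],[0.2,0,0,-0.14,0],[0.45,0,0,-0.18,0]]]'; python3 - <<'E'
from h import *
c=cam('top'); T=c['image'];P=c['P'];cv2.imwrite('pics/top2.png',T);H=cv2.cvtColor(T,cv2.COLOR_BGR2HSV).astype(int)
m=(H[...,0]<16)&(H[...,1]>80)&(H[...,2]>170)&(P[...,2]>5)&(P[...,2]<25); m[:,:240]=0; m[:180]=0
q=P[m]; print(len(q),q.mean(0).round(1)); r=cv2.minAreaRect(q[:,:2].astype(np.float32)); print(r,cv2.boxPoints(r).round())
E
python3 go.py 420 -35 150 160
```

```text
t: 13.2
eef_pos: [586.8, 158.1, 44.3]
tcp_rot: [3.142, 0.0, -2.593]
ft_force: [-5.1, 0.1, 14.4]
opening: 0.08
t: 14.0
eef_pos: [586.6, 159.2, 224.0]
tcp_rot: [3.142, -0.0, -2.592]
ft_force: [0.8, -0.5, -0.5]
opening: 0.241
274 [412.2 -64.6  11.8]
((419.3351135253906, -61.98401641845703), (45.078975677490234, 117.40657806396484), 79.84861755371094) [[358. -74.]
 [473. -95.]
 [481. -50.]
 [366. -29.]]
shift [ 0.2462 -0.0774  0.079 ] turn 0.899 | at [588.7 159.6 230.7] -148.5 t 14.05 F [1.1 0.2 5.1] op 0.271
```

The top-camera fit shows the key has been knocked about 27 mm toward -y. I'll go near it and look from close by.

```bash
python3 -m pendant '[[[0.5,0.01,-0.01,-0.01,0.06],[0.5,0.03,-0.02,-0.02,0.16],[0.5,0.06,-0.03,-0.03,0.26],[0.5,0.09,-0.045,-0.03,0.38],[0.5,0.12,-0.06,-0.03,0.5],[0.5,0.15,-0.075,-0.03,0.6],[0.5,0.18,-0.09,-0.03,0.7],[0.5,0.2,-0.11,-0.03,0.8]]]'; python3 go.py 490 -80 230 163
```

```text
t: 14.85
eef_pos: [472.3, -39.9, 252.4]
tcp_rot: [3.142, -0.0, 2.887]
ft_force: [-0.3, -0.5, 0.0]
opening: 0.504
shift [-0.0272 -0.0343  0.0224] turn 0.042 | at [472.3 -39.9 252.4] 165.4 t 14.85 F [-0.3 -0.5  0. ] op 0.504
```

```bash
python3 -m pendant '[[[0.5,-0.01,-0.01,0.01,0.02],[0.5,-0.02,-0.025,0.02,0.04],[0.5,-0.027,-0.034,0.022,0.04],[0.5,-0.027,-0.034,0.022,0.04],[0.5,-0.027,-0.034,0.022,0.04],[0.5,-0.027,-0.034,0.022,0.04],[0.5,-0.027,-0.034,0.022,0.04],[0.5,-0.027,-0.034,0.022,0.04]]]'; python3 - <<'E'
from h import *
c=cam('wrist'); T=c['image'];P=c['P'];cv2.imwrite('pics/w6.png',T);H=cv2.cvtColor(T,cv2.COLOR_BGR2HSV).astype(int)
m=(H[...,0]<16)&(H[...,1]>80)&(H[...,2]>150)&(P[...,2]>7)&(P[...,2]<25)&(P[...,0]<520)&(abs(P[...,1]+60)<80)
q=P[m]; print(len(q),q.mean(0).round(1))
v,u=np.nonzero(m);print('px',u.min(),u.max(),v.min(),v.max())
# axis: medial line of shaft at several stations
a=np.radians(-14)
for _ in range(4):
    X=np.array([np.cos(a),np.sin(a)]);Y=np.array([-X[1],X[0]]);x=q[:,:2]@X;y=q[:,:2]@Y;x0=x.min()
    st=[(x0+k,(y[(x>x0+k-4)&(x<x0+k+4)].min()+y[(x>x0+k-4)&(x<x0+k+4)].max())/2) for k in (24,52,60,68,76,84,92)]
    st=np.array(st); a+=np.arctan(np.polyfit(st[:,0],st[:,1],1)[0])
print(np.degrees(a),st.round(1),'len',x.max()-x0,[np.ptp(y[(x>x0+k-4)&(x<x0+k+4)]).round() for k in (24,60,80,92,110)])
print('mid',(X*(x0+60)+Y*st[3,1]).round(1))
E
```

```text
t: 15.65
eef_pos: [491.6, -78.0, 230.6]
tcp_rot: [3.141, 0.0, 2.853]
ft_force: [-0.2, -0.3, 1.1]
opening: 0.501
2860 [413.1 -76.8  15.3]
px 271 313 56 166
-19.445637313604546 [[387.5  64.4]
 [415.5  64.2]
 [423.5  64.1]
 [431.5  64.3]
 [439.5  64.5]
 [447.5  64.6]
 [455.5  64.1]] len 119.26731770242736 [np.float64(46.0), np.float64(19.0), np.float64(19.0), np.float64(20.0), np.float64(34.0)]
mid [420.8 -80.4]
```

View pics/w6.png

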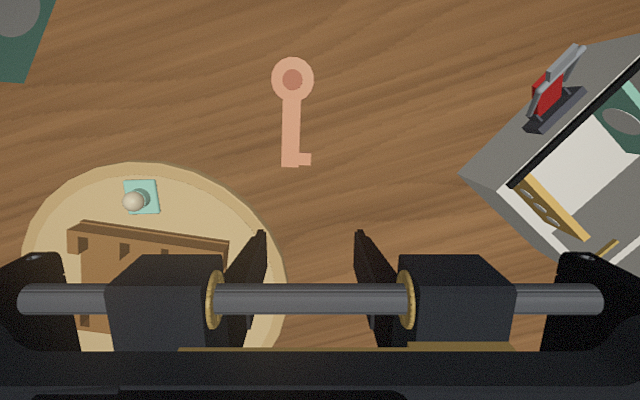

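The peach key is the right one, lying at (292,110) with its bow toward the robot. Mid is (421,-80), axis -19.4°, length 119 mm ✓. Both plaques are visible standing in the box at right. I'll grasp the shaft.

```bash
python3 go.py 428.3 -83.1 100 160.6; python3 go.py 428.3 -83.1 4 160.6
```

```text
shift [ 0.0593 -0.0229  0.1305] turn 0.049 | at [491.6 -78.1 230.5] 163.4 t 15.7 F [-0.9 -0.  -0. ] op 0.499
shift [ 0.0593 -0.0229  0.2265] turn 0.049 | at [491.6 -78.1 230.5] 163.4 t 15.7 F [-0.9 -0.  -0. ] op 0.499
```

```bash
python3 -m pendant '[[[0.5,0.015,-0.006,0.02,0.02],[0.5,0.035,-0.014,0.05,0.04],[0.5,0.05,-0.02,0.08,0.049],[0.5,0.059,-0.023,0.11,0.049],[0.5,0.059,-0.023,0.14,0.049],[0.5,0.059,-0.023,0.165,0.049],[0.5,0.059,-0.023,0.17,0.049],[0.5,0.059,-0.023,0.17,0.049]]]'; python3 - <<'E'
from h import *
c=cam('wrist'); T=c['image'];P=c['P'];H=cv2.cvtColor(T,cv2.COLOR_BGR2HSV).astype(int)
m=(H[...,0]<16)&(H[...,1]>80)&(H[...,2]>150)&(P[...,2]>7)&(P[...,2]<25)&(P[...,0]<520)&(abs(P[...,1]+70)<60)
q=P[m]; print(len(q),q.mean(0).round(1),q[:,:2].min(0))
E
python3 go.py 428.3 -83.1 4 160.6
```

```text
t: 16.5
eef_pos: [428.4, -83.5, 60.2]
tcp_rot: [3.141, -0.001, 2.803]
ft_force: [0.7, 0.4, 0.7]
opening: 0.502
7185 [409.9 -75.8  15.3] [ 362.81993731 -107.43372565]
shift [0.0006 0.0003 0.0568] turn -0.0 | at [428.8 -83.6  60.8] 160.6 t 16.55 F [ 0.1 -0.5  0.8] op 0.502
```

```bash
python3 -m pendant '[[[0.5,0,0,0.02,0],[0.5,0,0,0.045,0],[0.5,0,0,0.055,0],[0.5,0,0,0.056,0],[0,0,0,0.056,0],[0,0,0,0.056,0],[0,0,0,0.056,0],[0,0,0,0.056,0]]]';python3 -m pendant '[[[0,0,0,-0.005,0],[0,0,0,-0.02,0],[0,0,0,-0.05,0],[0,0,0,-0.09,0],[0,0,0,-0.13,0],[0,0,0,-0.17,0],[0,0,0,-0.2,0],[0,0,0,-0.2,0]]]'; python3 go.py 556 210 200 211.8
```

```text
t: 17.35
eef_pos: [428.7, -83.7, 4.9]
tcp_rot: [3.141, 0.001, 2.803]
ft_force: [1.9, 0.5, 0.9]
opening: 0.219
t: 18.15
eef_pos: [429.6, -83.9, 208.1]
tcp_rot: [3.142, 0.007, 2.803]
ft_force: [-0.0, -0.7, -1.6]
opening: 0.208
shift [-0.0216  0.3193  0.0083] turn -0.894 | at [429.6 -83.9 208.1] 160.6 t 18.15 F [-0.  -0.7 -1.6] op 0.208
```

```bash
python3 -m pendant '[[[0,0,0.02,-0.01,-0.06],[0,-0.003,0.05,-0.01,-0.16],[0,-0.006,0.09,-0.01,-0.28],[0,-0.009,0.13,-0.01,-0.4],[0,-0.012,0.17,-0.01,-0.52],[0,-0.015,0.21,-0.01,-0.64],[0,-0.018,0.25,-0.01,-0.76],[0,-0.02,0.29,-0.01,-0.86]]]'; python3 go.py 562.8 214.2 215 211.8
```

```text
t: 18.95
eef_pos: [543.7, 184.8, 213.3]
tcp_rot: [3.141, -0.002, -2.615]
ft_force: [0.9, -0.6, 0.2]
opening: 0.206
shift [-0.0313  0.0158 -0.0017] turn -0.029 | at [543.7 184.8 213.3] -149.9 t 18.95 F [ 0.9 -0.6  0.2] op 0.206
```

```bash
python3 -m pendant '[[[0,-0.01,0.005,0,-0.01],[0,-0.02,0.011,0,-0.02],[0,-0.03,0.016,0,-0.029],[0,-0.031,0.016,0,-0.029],[0,-0.031,0.016,0,-0.029],[0,-0.031,0.016,0,-0.029],[0,-0.031,0.016,0,-0.029],[0,-0.031,0.016,0,-0.029]]]'; python3 go.py 562.8 214.2 22 211.8;  python3 -c "
from h import *
c=cam('wrist');cv2.imwrite('pics/w7.png',c['image'])"
```

```text
t: 19.75
eef_pos: [562.6, 212.2, 214.5]
tcp_rot: [3.142, 0.0, -2.592]
ft_force: [-0.4, -0.2, -0.5]
opening: 0.208
shift [-0.0012  0.0016  0.1925] turn -0.005 | at [562.6 212.2 214.5] -148.5 t 19.75 F [-0.4 -0.2 -0.5] op 0.208
```

View pics/w7.png

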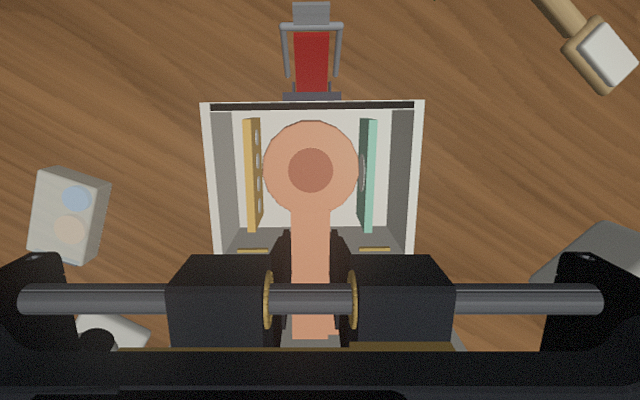

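The key hangs straight, with its bow at (310,170) between the two standing plaques (250,175) and (368,175). I'll lower and release it.

```bash
python3 -m pendant '[[[0,0,0.001,0.03,0],[0,0,0.001,0.07,0],[0,0,0.001,0.11,0],[0,0,0.001,0.15,0],[0,0,0.001,0.18,0],[0,0,0.001,0.191,0],[0,0,0.001,0.193,0],[0,0,0.001,0.193,0]]]'; python3 -m pendant '[[[0.32,0,0,0,0],[0.32,0,0,0,0],[0.32,0,0,0,0],[0.32,0,0,-0.02,0],[0.32,0,0,-0.06,0],[0.32,0,0,-0.1,0],[0.32,0,0,-0.15,0],[0.2,0,0,-0.2,0]]]'; python3 go.py 562 212 300 211.8
python3 - <<'E'
from h import *
c=cam('scene');cv2.imwrite('pics/s2.png',cv2.resize(c['image'][200:360,340:560],None,fx=3.5,fy=3.5,interpolation=3))
E
```

```text
t: 20.6
eef_pos: [562.7, 213.6, 22.3]
tcp_rot: [-3.141, 0.001, -2.591]
ft_force: [1.2, 0.1, -0.8]
opening: 0.206
t: 21.4
eef_pos: [561.7, 213.3, 223.7]
tcp_rot: [3.142, 0.0, -2.591]
ft_force: [0.9, 0.3, 0.4]
opening: 0.275
shift [ 0.0004 -0.0013 -0.0763] turn -0.005 | at [561.7 213.3 223.7] -148.5 t 21.4 F [0.9 0.3 0.4] op 0.275
```

View pics/s2.png

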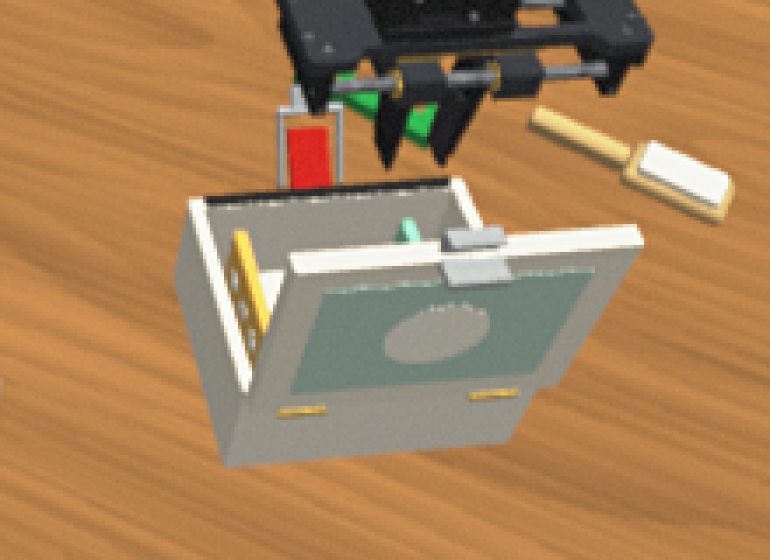

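Honey is in the box at left (250,290) and the mint corner shows at (408,232), all below the rim. Now I'll go behind the lid with the fingers closed.

```bash
python3 -m pendant '[[[0,0,0,-0.03,-0.005],[0,0,0,-0.07,-0.005],[0,0,0.01,-0.11,-0.005],[0,-0.02,0.03,-0.115,-0.005],[0,-0.06,0.03,-0.115,-0.005],[0,-0.1,0.03,-0.115,-0.005],[0,-0.135,0.03,-0.115,-0.005],[0,-0.135,0.03,-0.115,-0.005]]]'; python3 -m pendant '[[[0,0,0,0.02,0],[0,0,0,0.05,0],[0,0,0,0.09,0],[0,0,0,0.12,0],[0,0,0,0.145,0],[0,0,0,0.149,0],[0,0,0,0.149,0],[0,0,0,0.149,0]]]'; cat > bx.py <<'E'
from h import *
s=env.state(); p=s['eef_pos']; t=np.radians(31.8); d=p[:2]-[556,210]
print('bx',(d@[np.cos(t),np.sin(t)]).round(1),'by',(d@[-np.sin(t),np.cos(t)]).round(1),'z',p[2].round(1),'yaw',np.degrees(s['tcp_rot'][2]).round(1),'F',s['ft_force'].round(1),'t',s['t'],'op',round(s['opening'],3))
E
python3 bx.py
```

```text
t: 22.25
eef_pos: [663.5, 311.1, 334.1]
tcp_rot: [3.141, -0.001, -2.586]
ft_force: [-1.1, 0.2, -0.7]
opening: 0.005
t: 23.05
eef_pos: [662.0, 309.7, 189.3]
tcp_rot: [-3.141, 0.003, -2.586]
ft_force: [-0.9, 0.2, 0.9]
opening: 0.002
bx 142.6 by 28.9 z 189.3 yaw -148.2 F [-0.9  0.2  0.9] t 23.05 op 0.002
```

```bash
python3 -m pendant '[[[0,0.025,0,0,0],[0,0.048,0,0,0],[0,0.065,0,0,0],[0,0.083,0,0.002,0],[0,0.097,0,0.007,0],[0,0.111,0,0.013,0],[0,0.123,0,0.022,0],[0,0.134,0,0.033,0]]]'; python3 bx.py; python3 -m pendant '[[[0,0.008,0,0.01,0],[0,0.015,0,0.02,0],[0,0.02,0,0.03,0],[0,0.025,0,0.037,0],[0,0.03,0,0.042,0],[0,0.032,0,0.047,0],[0,0.034,0,0.05,0],[0,0.034,0,0.051,0]]]'; python3 bx.py
```

```text
t: 23.85
eef_pos: [548.1, 238.9, 156.3]
tcp_rot: [-3.141, 0.004, -2.586]
ft_force: [0.8, 0.6, 0.4]
opening: 0.01
bx 8.5 by 28.8 z 156.3 yaw -148.2 F [0.8 0.6 0.4] t 23.85 op 0.01
t: 24.65
eef_pos: [519.2, 221.2, 103.7]
tcp_rot: [-3.141, 0.001, -2.586]
ft_force: [0.5, -0.4, 5.7]
opening: 0.006
bx -25.3 by 28.9 z 103.7 yaw -148.2 F [ 0.5 -0.4  5.7] t 24.65 op 0.006
```

```bash
python3 -m pendant '[[[0,0,0,-0.01,0],[0,0,0,-0.04,0],[0,0,-0.01,-0.08,0],[0,0,-0.02,-0.11,0],[0,0,-0.03,-0.13,0],[0,0,-0.03,-0.13,0],[0,0,-0.03,-0.13,0],[0,0,-0.03,-0.13,0]]]'; python3 bx.py; python3 - <<'E'
from h import *
c=cam('wrist');cv2.imwrite('pics/w8.png',c['image']);P=c['P']
t=np.radians(31.8);X=np.array([np.cos(t),np.sin(t)]);Y=np.array([-X[1],X[0]])
B=np.stack([(P[...,:2]-[556,210])@X,(P[...,:2]-[556,210])@Y,P[...,2]],-1); np.save('pics/w8.npy',B)
m=(abs(B[...,1])>30)&(abs(B[...,1])<90)&(B[...,0]>-74)&(B[...,0]<-20)&(B[...,2]>95)&(B[...,2]<125)
print('lid',m.sum(),np.polyfit(B[m][:,0],B[m][:,2],1), np.polyval(np.polyfit(B[m][:,0],B[m][:,2],1),-75))
H=cv2.cvtColor(c['image'],cv2.COLOR_BGR2HSV).astype(int)
m=((H[...,0]<8)|(H[...,0]>172))&(H[...,1]>150)&(H[...,2]>90)&(abs(B[...,1])<20)&(B[...,0]<-85)&(B[...,0]>-150)&(B[...,2]>50)
q=B[m];print('lever',len(q),[np.round(np.percentile(q[:,i],[2,50,98]),1).tolist() for i in range(3)]); print(q[::len(q)//8].round(1).tolist())
m=(abs(B[...,1])<25)&(B[...,0]<-118)&(B[...,0]>-170)&(B[...,2]>95)&(B[...,2]<150);q=B[m];print('bail',len(q),[np.round(np.percentile(q[:,i],[2,50,98]),1).tolist() for i in range(3)])
m=(abs(B[...,1])<20)&(B[...,0]>-95)&(B[...,0]<-55)&(B[...,2]>95)&(B[...,2]<130);q=B[m];print('keeper',len(q),[np.round(np.percentile(q[:,i],[2,50,98]),1).tolist() for i in range(3)])
E
```

```text
t: 25.45
eef_pos: [533.8, 195.7, 232.3]
tcp_rot: [3.141, -0.002, -2.586]
ft_force: [-0.1, 0.6, 0.1]
opening: 0.004
bx -26.4 by -0.5 z 232.3 yaw -148.2 F [-0.1  0.6  0.1] t 25.45 op 0.004
lid 7988 [-9.00757285e-03  1.07448942e+02] 108.12450994708202
lever 1262 [[-123.7, -107.5, -88.2], [-14.3, -1.3, 12.0], [67.9, 86.6, 100.3]]
[[-123.9, -15.2, 96.8], [-120.5, 8.1, 98.3], [-116.6, 9.2, 94.4], [-112.5, 11.1, 91.9], [-107.5, -13.1, 86.4], [-103.1, -6.9, 81.3], [-98.6, 4.3, 77.9], [-93.0, -9.0, 71.9], [-88.1, 7.5, 66.7]]
bail 1340 [[-139.2, -127.0, -118.2], [-23.2, -1.4, 20.3], [96.9, 118.0, 128.1]]
keeper 1639 [[-88.7, -71.9, -55.3], [-18.9, -0.5, 18.9], [103.6, 108.1, 124.3]]
```

View pics/w8.png

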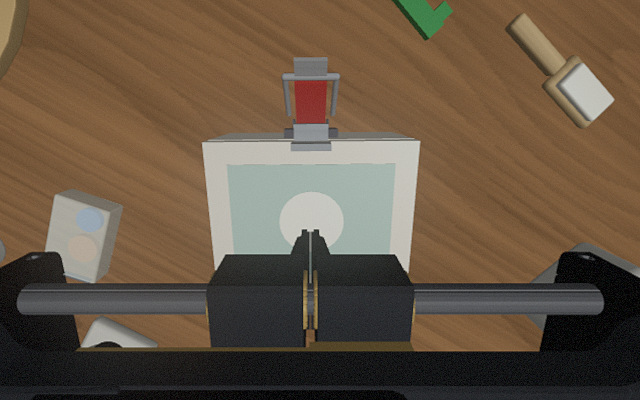

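The lid is down and ajar at about 108 mm on its front edge. The lever is up (310,100), the bail lies back on it with its bar at (311,76), and the keeper is at (311,138). Next I'll go in front of the bail and push it over.

```bash
python3 -m pendant '[[[0,0.03,0.0,-0.01,0],[0,0.07,0.0,-0.01,0],[0,0.11,0.0,-0.01,0],[0,0.14,0.0,0,0],[0,0.148,0.0,0.03,0],[0,0.148,0.0,0.07,0],[0,0.148,0.0,0.11,0],[0,0.148,0.0,0.117,0]]]'; python3 bx.py; python3 -m pendant '[[[0,-0.02,0,0.001,0],[0,-0.03,0,0.001,0],[0,-0.038,0,0.001,0],[0,-0.046,0,0.001,0],[0,-0.054,0,0.001,0],[0,-0.062,0,0.001,0],[0,-0.07,0,0.001,0],[0,-0.074,0,0.001,0]]]'; python3 bx.py
```

```text
t: 26.3
eef_pos: [406.6, 117.4, 113.1]
tcp_rot: [3.139, -0.006, -2.586]
ft_force: [-0.3, -0.1, -0.3]
opening: 0.006
bx -175.8 by -0.0 z 113.1 yaw -148.2 F [-0.3 -0.1 -0.3] t 26.3 op 0.006
t: 27.1
eef_pos: [472.4, 156.9, 115.4]
tcp_rot: [-3.142, 0.0, -2.586]
ft_force: [0.3, -0.4, 0.4]
opening: 0.005
bx -99.1 by -1.1 z 115.4 yaw -148.2 F [ 0.3 -0.4  0.4] t 27.1 op 0.005
```

```bash
python3 -m pendant '[[[0,0.01,0,0,0],[0,0.025,0,0,0],[0,0.032,0,-0.03,0],[0,0.032,0,-0.07,0],[0,0.01,0,-0.11,0],[0,-0.02,0,-0.12,0],[0,-0.04,0,-0.12,0],[0,-0.04,0,-0.12,0]]]'; python3 bx.py; python3 - <<'E'
from h import *
c=cam('wrist');P=c['P']
t=np.radians(31.8);X=np.array([np.cos(t),np.sin(t)]);Y=np.array([-X[1],X[0]])
B=np.stack([(P[...,:2]-[556,210])@X,(P[...,:2]-[556,210])@Y,P[...,2]],-1)
u,v=pix(c,np.append(np.array([556,210])-85*X,110)); u,v=int(u),int(v);print(u,v)
cv2.imwrite('pics/w9.png',cv2.resize(c['image'][max(0,v-80):v+60,max(0,u-100):u+100],None,fx=4,fy=4,interpolation=3))
H=cv2.cvtColor(c['image'],cv2.COLOR_BGR2HSV).astype(int)
m=((H[...,0]<8)|(H[...,0]>172))&(H[...,1]>150)&(H[...,2]>90)&(abs(B[...,1])<20)&(B[...,0]<-85)&(B[...,0]>-150)&(B[...,2]>50)
q=B[m];print('lever',len(q),[np.round(np.percentile(q[:,i],[2,50,98]),1).tolist() for i in range(3)])
m=(abs(B[...,1])<25)&(B[...,0]<-65)&(B[...,0]>-170)&(B[...,2]>112)&(B[...,2]<150);q=B[m];print('bail',len(q),[np.round(np.percentile(q[:,i],[2,50,98]),1).tolist() for i in range(3)])
E
```

```text
t: 27.9
eef_pos: [506.3, 177.9, 235.3]
tcp_rot: [-3.141, 0.001, -2.586]
ft_force: [-0.4, -0.1, -0.3]
opening: 0.003
bx -59.2 by -1.0 z 235.3 yaw -148.2 F [-0.4 -0.1 -0.3] t 27.9 op 0.003
312 164
lever 1177 [[-125.2, -108.4, -85.6], [-14.4, -1.0, 12.1], [65.3, 86.6, 100.3]]
bail 710 [[-81.9, -75.8, -69.0], [-23.1, -1.1, 21.1], [112.3, 124.0, 136.9]]
```

View pics/w9.png

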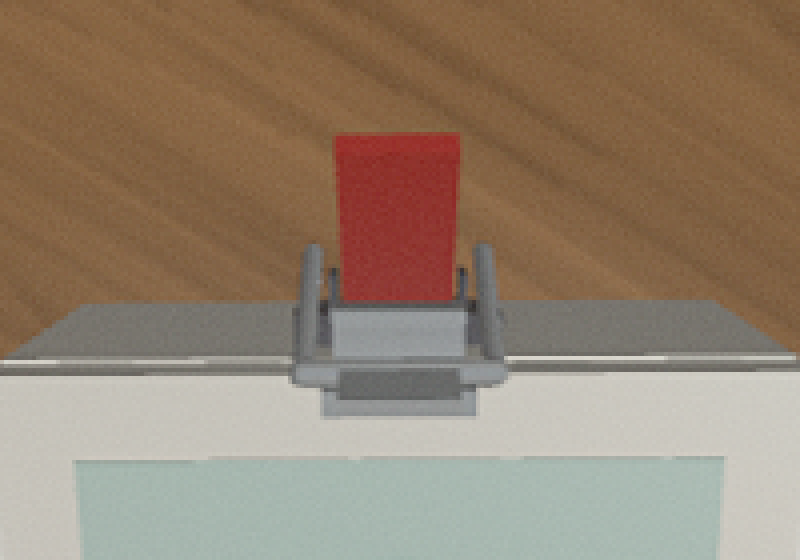

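The bail now rests over the keeper against the back plate (bar at (400,370), tab top about z 137), and the red lever is still up (400,215). I'll press the lever, first down from above and then inward.

```bash
python3 -m pendant '[[[0,0.025,0,0,0],[0,0.055,0,0,0],[0,0.073,0,0.02,0],[0,0.073,0,0.05,0],[0,0.073,0,0.09,0],[0,0.073,0,0.12,0],[0,0.073,0,0.125,0],[0,0.073,0,0.125,0]]]'; python3 bx.py; python3 -m pendant '[[[0,0,0,0.01,0],[0,0,0,0.018,0],[0,0,0,0.025,0],[0,0,0,0.031,0],[0,0,0,0.037,0],[0,0,0,0.042,0],[0,0,0,0.046,0],[0,0,0,0.048,0]]]'; python3 bx.py
```

```text
t: 28.75
eef_pos: [442.6, 138.7, 110.2]
tcp_rot: [3.141, -0.002, -2.587]
ft_force: [-0.2, 0.3, 0.2]
opening: 0.007
bx -133.9 by -0.9 z 110.2 yaw -148.2 F [-0.2  0.3  0.2] t 28.75 op 0.007
t: 29.55
eef_pos: [443.6, 139.1, 61.9]
tcp_rot: [3.141, -0.0, -2.586]
ft_force: [-0.0, 0.8, 2.3]
opening: 0.005
bx -132.9 by -1.0 z 61.9 yaw -148.2 F [-0.   0.8  2.3] t 29.55 op 0.005
```

```bash
python3 -m pendant '[[[0,-0.001,0,0.003,0],[0,-0.002,0,0.006,0],[0,-0.003,0,0.009,0],[0,-0.004,0,0.012,0],[0,-0.006,0,0.014,0],[0,-0.008,0,0.014,0],[0,-0.01,0,0.014,0],[0,-0.012,0,0.014,0]]]'; python3 bx.py;  python3 -m pendant '[[[0,-0.003,0,0,0],[0,-0.006,0,0,0],[0,-0.009,0,0,0],[0,-0.011,0,0,0],[0,-0.013,0,0,0],[0,-0.015,0,0,0],[0,-0.016,0,0,0],[0,-0.016,0,0,0]]]'; python3 bx.py
```

```text
t: 30.35
eef_pos: [453.9, 145.5, 48.4]
tcp_rot: [3.141, -0.0, -2.586]
ft_force: [-2.1, -1.9, 1.8]
opening: 0.002
bx -120.8 by -1.0 z 48.4 yaw -148.2 F [-2.1 -1.9  1.8] t 30.35 op 0.002
t: 31.15
eef_pos: [467.2, 153.9, 48.1]
tcp_rot: [3.141, -0.001, -2.586]
ft_force: [-4.6, -2.8, -0.3]
opening: 0.004
bx -105.0 by -0.9 z 48.1 yaw -148.2 F [-4.6 -2.8 -0.3] t 31.15 op 0.004
```

```bash
python3 -m pendant '[[[0,-0.001,0,0,0],[0,-0.002,0,0,0],[0,-0.003,0,0,0],[0,-0.003,0,0,0],[0,-0.004,0,0,0],[0,-0.004,0,0,0],[0,-0.004,0,0,0],[0,-0.004,0,0,0]]]'; python3 bx.py
```

```text
t: 31.95
eef_pos: [469.8, 155.6, 48.0]
tcp_rot: [3.141, -0.002, -2.586]
ft_force: [-6.7, -6.1, -1.3]
opening: 0.004
bx -102.0 by -0.8 z 48.0 yaw -148.2 F [-6.7 -6.1 -1.3] t 31.95 op 0.004
```

```bash
python3 -m pendant '[[[0,-0.001,0,0,0],[0,-0.002,0,0,0],[0,-0.003,0,0,0],[0,-0.004,0,0,0],[0,-0.004,0,0,0],[0,-0.004,0,0,0],[0,-0.004,0,0,0],[0,-0.004,0,0,0]]]'; python3 bx.py
```

```text
t: 32.75
eef_pos: [469.4, 156.4, 47.6]
tcp_rot: [3.138, -0.011, -2.586]
ft_force: [-20.0, -16.2, 8.2]
opening: 0.003
bx -101.9 by 0.1 z 47.6 yaw -148.2 F [-20.  -16.2   8.2] t 32.75 op 0.003
```

That is a hard stop at the predicted flat position. I'll back off, go up and look.

```bash
python3 -m pendant '[[[0,0.01,0,0,0],[0,0.03,0,0,0],[0,0.06,0,-0.01,0],[0,0.065,0,-0.05,0],[0,0.065,0,-0.09,0],[0,0.06,0,-0.13,0],[0,0.03,0,-0.17,0],[0,0,0,-0.19,0]]]'; python3 -m pendant '[[[0,-0.02,0,0,0],[0,-0.04,0,0,0],[0,-0.05,0,0,0],[0,-0.05,0,0,0],[0,-0.05,0,0,0],[0,-0.05,0,0,0],[0,-0.05,0,0,0],[0,-0.05,0,0,0]]]'; python3 bx.py; python3 - <<'E'
from h import *
c=cam('wrist');P=c['P']
t=np.radians(31.8);X=np.array([np.cos(t),np.sin(t)]);Y=np.array([-X[1],X[0]])
B=np.stack([(P[...,:2]-[556,210])@X,(P[...,:2]-[556,210])@Y,P[...,2]],-1)
u,v=pix(c,np.append(np.array([556,210])-85*X,110)); u,v=int(u),int(v)
a=cv2.resize(c['image'][max(0,v-60):v+60,max(0,u-100):u+100],(500,300),interpolation=3)
s=cam('scene')['image']; b=cv2.resize(s[170:290,180:320],(300,300),interpolation=3); cc=cv2.resize(s[190:340,340:540],(800,300*1),interpolation=3)
cv2.imwrite('pics/fin.png',np.vstack([np.hstack([a,b]),cc]))
H=cv2.cvtColor(c['image'],cv2.COLOR_BGR2HSV).astype(int)
m=((H[...,0]<8)|(H[...,0]>172))&(H[...,1]>150)&(H[...,2]>60)&(abs(B[...,1])<20)&(B[...,0]<-80)&(B[...,0]>-150)
q=B[m];print('lever',len(q)); 
if len(q): print([np.round(np.percentile(q[:,i],[2,50,98]),1).tolist() for i in range(3)])
m=(abs(B[...,1])<25)&(B[...,0]<-60)&(B[...,0]>-170)&(B[...,2]>106)&(B[...,2]<150);q=B[m];print('bail',len(q),[np.round(np.percentile(q[:,i],[2,50,98]),1).tolist() for i in range(3)])
m=(abs(B[...,1])>30)&(abs(B[...,1])<90)&(B[...,0]>-74)&(B[...,0]<-20)&(B[...,2]>95)&(B[...,2]<125)
print('lid front',np.polyval(np.polyfit(B[m][:,0],B[m][:,2],1),-75))
E
```

```text
t: 33.55
eef_pos: [476.3, 158.9, 242.8]
tcp_rot: [-3.139, 0.008, -2.587]
ft_force: [0.9, -0.6, 0.4]
opening: 0.003
t: 34.35
eef_pos: [516.5, 184.2, 238.5]
tcp_rot: [-3.142, 0.0, -2.587]
ft_force: [0.3, -0.3, 0.9]
opening: 0.005
bx -47.2 by -1.1 z 238.5 yaw -148.2 F [ 0.3 -0.3  0.9] t 34.35 op 0.005
lever 157
[[-91.4, -88.8, -86.6], [-14.1, -1.0, 12.1], [30.2, 69.2, 70.7]]
bail 633 [[-88.9, -74.1, -68.5], [-18.6, -1.1, 16.0], [106.1, 118.8, 121.1]]
lid front 103.88625880204582
```

View pics/fin.png

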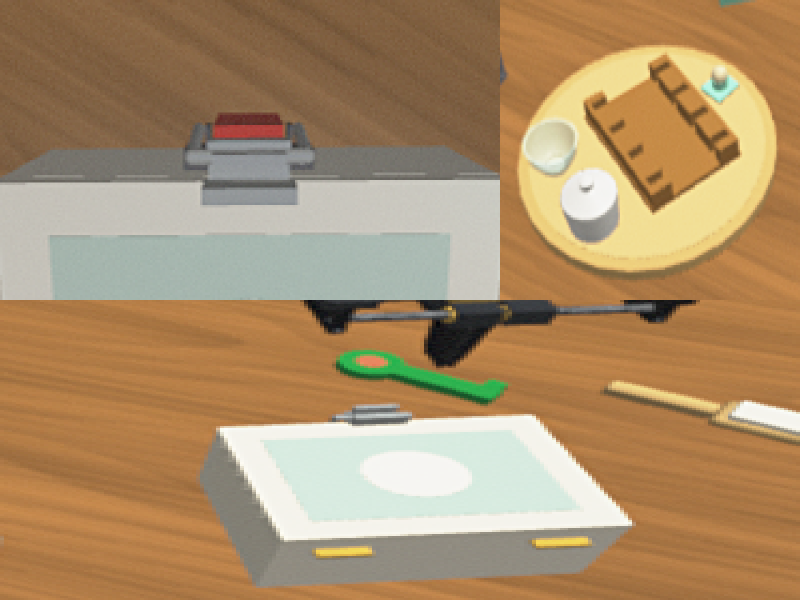

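The lever is flat: its outermost point is at bx -91, where flat is -92. The lid front dropped about 4 mm to shut, the bail is seated, and the ramekin and trinket box haven't moved. Handing in.

```bash
python3 -c "
from cell import env
print(env.job_done(), env.state()['t'])"
```

```text
the job is handed in; nothing more can be done
the job is handed in; nothing more can be done
```

The job is done and handed in at about 34 s of robot time. The mint and honey plaques (the only two in the holder) and the peach key are in the keepsake box, and the lid is closed and latched. I left the two 150 mm mint plates and the green key alone.

**What I did:** I slid both plaques up out of their slots and stood them in the box. The key had been knocked a few centimetres aside, so I measured it again before laying it between them. Then I closed the lid and swung the bail over the keeper with the lever still up. Last, I pressed the lever down and in until it stopped hard at about 26 N.

**Last checks:**
- **Lid:** the front edge dropped from 108 to 104 mm. It should read 102 mm when shut, and the wrist camera reads 1 to 2 mm high.
- **Lever and bail:** the lever lies flat, with its outermost point at -91 mm where flat is -92. The bail is seated in the keeper.
- **Surroundings:** the holder is empty, and the ramekin and trinket box stand where they were.
- **Not checked:** I did not look inside the box after releasing the key, because the view of it was blocked by the lid. None of the checks I made failed or disagreed.

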